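# Set the vial dial back one notch

## Task

The ratchet dial of the vial indexer stands one station too far on. With the fingertips only, press the pawl's tail down so that its nose lifts out of the teeth (it stays up), push one of the dial's upright posts to turn the dial backward (clockwise seen from above) by one notch, then press the pawl's nose down again until it sits fully home in that next gap. Do not take the pawl or a post between the fingers, do not turn the dial forward a notch, and leave the timer, the tweezers and the vial where they are.

Things in the scene. Friction and masses are not known exactly. Their poses are not given: they have to be found in the camera images.
- indexer: Fixed stand, screwed down: grey round foot plate (156 mm diameter, 12 mm thick) with a 56 mm wide arm out to 164 mm along its +y axis. Origin on the worktop under the dial's axis, z up. The pawl lies above that arm, nose towards the dial, tail outward. On the stand turns a flat aluminium dial, 144 mm diameter, top face 34 mm up, nine 10 mm high sawteeth on its rim (57 to 71 mm from the axis).
- dial (a joint): Turn of the dial, rad, growing CLOCKWISE seen from above = backward. One notch is 0.698 rad. At 0 the nose is mid-gap, at 0.698 in the middle of the next gap back. Nose down, it has about 0.15 rad of play either way; then a tooth's upright face stops it going backward. Stiff (about 3 N at a post), stays where left. With the indexer's yaw it gives the posts' places.
- pawl (a joint): Tilt of the steel pawl, a 95 mm rocker on a stiff level pivot 106 mm from the dial's axis, 60 mm above the worktop, rad: 0 = nose fully down (stop), 0.38 = nose fully up (stop). Its foot, 10 mm wide along the rim, clears the teeth above about 0.24. Stays where left; about 3 N on a pad moves it.
- pawl_tail (a point): centre of the top of the ribbed thumb pad (30 x 32 mm) at the pawl's outer end, 146 mm from the dial's axis; 69 mm above the worktop when the nose is down, about 14 mm lower when the nose is fully up. Pressing it down lifts the nose.
- pawl_nose (a point): centre of the top of the plain pad (28 x 26 mm) over the pawl's nose, 67 mm from the dial's axis; 69 mm above the worktop when the nose is fully down, about 14 mm higher when it is fully up. Pressing it down puts the nose into the teeth.
- post_0 (a point): top centre of one of three equal upright round posts on the dial: 14 mm diameter, 45 mm tall (34 to 79 mm above the worktop), axis 44 mm from the dial's axis. It turns with the dial: seen from above it stands at 190 degrees minus the dial's turn, counter-clockwise from the indexer's x axis. Push it sideways with a fingertip kept above the 44 mm high tooth crests.
- post_1 (a point): top centre of one of three equal upright round posts on the dial: 14 mm diameter, 45 mm tall (34 to 79 mm above the worktop), axis 44 mm from the dial's axis. It turns with the dial: seen from above it stands at 310 degrees minus the dial's turn, counter-clockwise from the indexer's x axis. Push it sideways with a fingertip kept above the 44 mm high tooth crests.
- post_2 (a point): top centre of one of three equal upright round posts on the dial: 14 mm diameter, 45 mm tall (34 to 79 mm above the worktop), axis 44 mm from the dial's axis. It turns with the dial: seen from above it stands at 70 degrees minus the dial's turn, counter-clockwise from the indexer's x axis. Push it sideways with a fingertip kept above the 44 mm high tooth crests.
- timer: bystander: flat grey bench timer, 62 x 62 x 18 mm, loose; origin under its centre. Must not be moved.
- tweezers: bystander: steel tweezers lying flat, 118 mm long, loose; origin under its centre. Must not be moved.
- vial: bystander: upright capped sample vial, 27 mm diameter, 98 mm tall, loose; origin under its centre. Must not be moved.

How it is judged:
On the way, in this order (a step that is already met when the one before it is completed fails the run):
1. the pawl's nose is lifted clear of the teeth while the dial is still at its old notch (value of joint pawl above 0.24 rad and value of joint dial between -0.25 and 0.25 rad), for 0.1 s.
2. the dial is one notch back while the pawl is still lifted (value of joint dial between 0.518 and 0.878 rad and value of joint pawl above 0.18 rad), for 0.1 s.
At the end, for the whole second after the job is handed in: The dial is one notch back (0.698 rad, within 0.18 rad) and still, and the pawl's nose is home in the gap (pawl below 0.06 rad) (value of joint dial between 0.518 and 0.878 rad and value of joint pawl below 0.06 rad and velocity of joint dial between -0.05 and 0.05 rad/s); the robot touches nothing.
It fails at once if the dial is turned forward by about a notch (value of joint dial below -0.5 rad).
It fails at once if a post or the pawl is taken between the fingers ((horizontal distance between the grasp point and post_0 below 0.008 m and height (world z) of the grasp point below 0.092 m) or (horizontal distance between the grasp point and post_1 below 0.008 m and height (world z) of the grasp point below 0.092 m) or (horizontal distance between the grasp point and post_2 below 0.008 m and height (world z) of the grasp point below 0.092 m) or distance between the grasp point and pawl_nose below 0.01 m or distance between the grasp point and pawl_tail below 0.01 m).
It fails at once if a bystander is lifted or moved more than 20 mm (distance of any of timer, tweezers, vial from where it was at the start of the episode above 0.02 m).
It also fails if it takes over 51 s, if anything falls off the work surface, if the arm or the gripper's body presses on something with over 40 N, if the wrist force passes 120 N, or if a joint passes its speed limit or range.

## Robot

A 6-joint arm with a two-finger parallel gripper is mounted at the origin on a cart in front of the work surface, level with it; the furniture and walls round the work are solid. World frame = base frame: x ahead of the robot, y to its left, z up, the work surface at z = 0. Lengths are in m, angles in rad, forces in N, time in s.
With the tool pointing down it reaches from about 0.375 to 0.9 m from the base axis. Payload 3.1 kg.
Tool frame: the origin (TCP) lies on the centre line of the jaws, within the pads' length; the fingertips stand robot.finger_overhang ahead of it and the grasp point (between the pads) lies 2 mm behind it (robot.finger_overhang is the distance from the TCP to the fingertips, in m); z points along the fingers, y is the direction in which the jaws open and shut (so a half turn about z gives the same grasp; the last joint's range is limited). The gripper opens to 87 mm and grips with 3 to 60 N. Pads are 19 mm wide; open, the fingers measure 117 mm over their backs; the gripper's body (75 mm by 190 mm) begins 51 mm behind the grasp point.
Start: joints at [1.083, 0.527, 1.433, -0, 1.181, -0.178], TCP at [0.19, 0.595, 0.24] pointing down, gripper open.
Joint ranges: [-3.08, 3.08], [-0.75, 2.2], [0.22, 2.44], [-1.43, 4.57], [0, 2.65], [-2.85, 2.85]. Speed limits (rad/s): [2.79, 2.79, 3.14, 3.14, 3.14, 3.14].

## Interface

Orientations are given as a unit quaternion [x, y, z, w].
In Python, from rig import robot gives the robot as it stands. The module is installed in compiled form; this text tells all that it offers.
- The arm moves only by the tool step_arm, never from a script. Its arguments are lists of equal length, an entry for each row: "slide": the shift along the tool's x, y, z in mm, a list of three; "twist": the turn about the tool's z in degrees. A call has 1 to 20 rows; each row shifts and turns the commanded pose from where the row before left it, along the tool's axes as they then stand; what a row does not reach is not made up. A row lasts 1/12 s, in which the tool goes at most 41.7 mm and 7.16 degrees, less where a joint would pass 70% of its speed; a pose out of reach is approached as far as the arm can. A call is refused whole if a number of a shift passes 41.7 or a number of a turn 7.16, either way. A call with a gripper value outside its range is refused whole. "jaw" is the finger opening in mm, from 0 to 87, set as the call begins (left out, the last holds). The fingers move at their own pace and stop on an object; "force" is the grip in N (left out, the last holds). Time passes only in rows, so rows that do not move let the fingers close. It gives the time, the measured TCP pose, the force and the opening at its end, in the units of the state.
- robot.get_obs(): the state, without advancing time (a new reading comes with each control period).
- robot.camera(name): name is "side" or "top" or "wrist"; returns a dict with "color" (480x640x3 uint8, blue, green, red), "depth" (480x640 float32, m along the optical axis (not along the pixel's ray), 0 where there is no reading), "camera_matrix" (3x3 intrinsics, pixels), "origin" and "orientation" of the camera in the world. Camera axes: x right, y down, z forward; pixel columns grow to the right and rows downward; lengths in m; the calibration is good to about 2 mm. A picture is of the moment at which its call begins.
- robot.hand_in(): hands the job in, once; it reports no verdict.
The state is a dict: "time": time; "q": joint angles; "joint_velocities": joint speeds; "joint_torque": joint torques, N m; "position": TCP position; "tool_rot": TCP orientation; "ft_force": force on the tool from outside, world axes, zero at the start; "moment": the same for the moment, N m; "grip_width": finger opening in m.
Only numpy, scipy, OpenCV 4.12 (cv2) and the standard library are available. Lean on these libraries where they do the work, as an engineer would, in place of code of your own. Each camera call takes 0.05 s, during which the arm holds its last target.

## Working session

There is one attempt and no reset: what is moved stays moved. The work goes in short steps, Python scripts to look and compute and a tool call to move; the robot and the scene stay as the last step left them, time stands still between calls to the robot, and variables do not carry over. Pictures are saved under pics/ and viewed, and the job is handed in when it is done.

Besides the shell and the picture viewer there is one more tool, called after "Emit:" by a JSON object that holds its "method" and its "body". step_arm: Moves the arm, as the interface text tells. Its arguments: {"type":"object","properties":{"slide":{"type":"array","items":{"type":"array","items":{"type":"number"}}},"twist":{"type":"array","items":{"type":"number"}},"jaw":{"type":"number"},"force":{"type":"number"}},"required":["slide","twist"]}

```bash
mkdir -p pics
cat > look.py <<'E'
import sys,cv2,numpy as np,pickle
from rig import robot
def shot(n,tag):
    c=robot.camera(n); cv2.imwrite(f'pics/{tag}_{n}.png',c['color']); pickle.dump(c,open(f'pics/{tag}_{n}.pkl','wb')); return c
if __name__=='__main__':
    for n in sys.argv[2:]:
        c=shot(n,sys.argv[1]); print(n,c['camera_matrix'].tolist(),c['origin'],c['orientation'])
    print(robot.get_obs(),robot.finger_overhang)
E
python3 look.py a top side wrist
```

```text
top [[562.6665906547431, 0.0, 316.6432993884322], [0.0, 562.6665906547431, 233.14759267930805], [0.0, 0.0, 1.0]] [ 0.31971379 -0.06541017  1.27034844] [ 0.70958278 -0.69985559  0.05539958 -0.06021062]
side [[536.7577678214377, 0.0, 316.7729403036101], [0.0, 536.7577678214377, 235.80190300607063], [0.0, 0.0, 1.0]] [-0.16762504 -1.02882218  0.66666021] [ 0.80894917 -0.24930979  0.16788404 -0.50523342]
wrist [[421.4472655046367, 0.0, 312.0661935472151], [0.0, 421.4472655046367, 246.9079092645538], [0.0, 0.0, 1.0]] [0.12027397 0.61723228 0.38331335] [0.79985342 0.58483395 0.07894151 0.10941662]
{'time': 0.15, 'q': array([ 1.08351129e+00,  5.28261911e-01,  1.43361051e+00, -7.72085600e-06,
        1.18139881e+00, -1.78504769e-01]), 'joint_velocities': array([-0.00040929, -0.00149682, -0.00592281,  0.00013651, -0.00190238,
       -0.00040986]), 'joint_torque': array([ 7.36418679e-04, -4.40433025e+01, -1.76843172e+01,  6.33235113e-02,
        5.51865622e-02, -9.26406983e-05]), 'position': array([0.18965754, 0.59496728, 0.2387899 ]), 'tool_rot': array([ 1.53776013e-01,  9.88105376e-01, -7.94381765e-04, -2.70889944e-04]), 'ft_force': array([ 0.13293157, -0.3474448 ,  0.38851877]), 'moment': array([-0.00884   , -0.02005858, -0.04258272]), 'grip_width': 0.08715922149337989} 0.017
```

View pics/a_top.png

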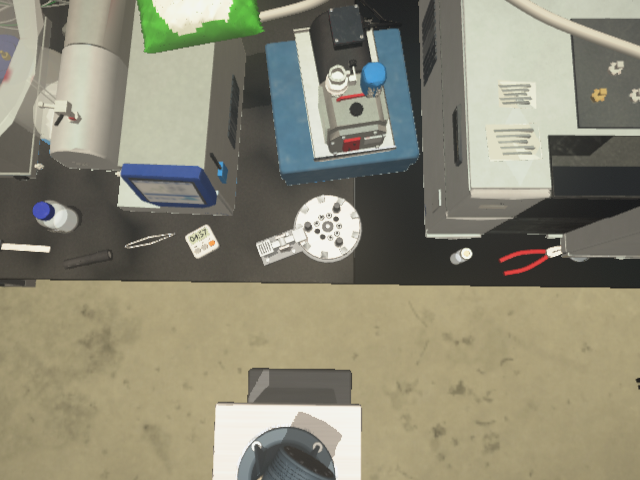

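View pics/a_side.png

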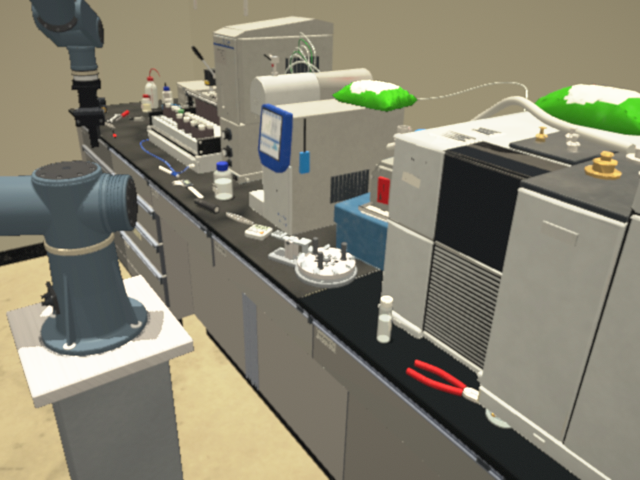

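View pics/a_wrist.png

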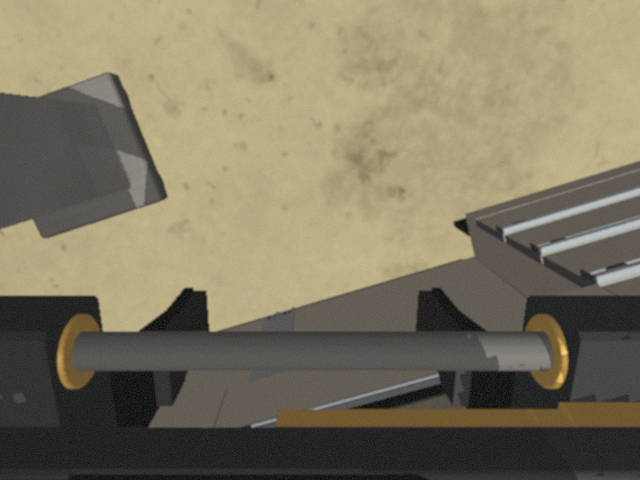

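```bash
cat > geo.py <<'E'
import pickle,numpy as np
from scipy.spatial.transform import Rotation as R
def load(t,n): return pickle.load(open(f'pics/{t}_{n}.pkl','rb'))
def ray(c,uv,z):
    uv=np.atleast_2d(uv).astype(float);K=c['camera_matrix']
    d=np.c_[(uv-[K[0,2],K[1,2]])/[K[0,0],K[1,1]],np.ones(len(uv))]
    d=R.from_quat(c['orientation']).apply(d); o=np.array(c['origin'])
    return o+d*((z-o[2])/d[:,2])[:,None]
def proj(c,P):
    P=np.atleast_2d(P);p=R.from_quat(c['orientation']).inv().apply(P-c['origin']);K=c['camera_matrix']
    return (p[:,:2]/p[:,2:])*[K[0,0],K[1,1]]+[K[0,2],K[1,2]]
E
python3 - <<'E'
import cv2
a=cv2.imread('pics/a_top.png')[180:280,245:375];cv2.imwrite('pics/z1.png',cv2.resize(a,None,fx=6,fy=6,interpolation=cv2.INTER_CUBIC))
a=cv2.imread('pics/a_side.png')[215:295,255:375];cv2.imwrite('pics/z2.png',cv2.resize(a,None,fx=6,fy=6,interpolation=cv2.INTER_CUBIC))
from geo import *
c=load('a','top')
for uv,z in [((327,227),.034),((279,246),.06),((202,242),.018),((150,241),0),((462,256),.098),((327,285),0),((355,165),0.05),((430,236),0.1)]: print(uv,ray(c,uv,z).round(3))
for (x,y,w,h) in [(270,0,140,180)]:
  print()
d=c['depth']
for uv in [(400,160),(290,170),(300,50),(350,25),(430,230),(160,200),(430,100)]: print(uv, d[uv[1],uv[0]])
E
```

```text
(327, 227) [[ 0.538 -0.078  0.034]]
(279, 246) [[0.49  0.026 0.06 ]]
(202, 242) [[0.503 0.203 0.018]]
(150, 241) [[0.506 0.326 0.   ]]
(462, 256) [[ 0.469 -0.361  0.098]]
(327, 285) [[ 0.411 -0.08   0.   ]]
(355, 165) [[ 0.677 -0.139  0.05 ]]
(430, 236) [[ 0.51  -0.295  0.1  ]]

(400, 160) 1.1900827
(290, 170) 1.1767932
(300, 50) 1.218278
(350, 25) 1.0462872
(430, 230) 1.2120981
(160, 200) 1.0566075
(430, 100) 1.2166578
```

View pics/z1.png

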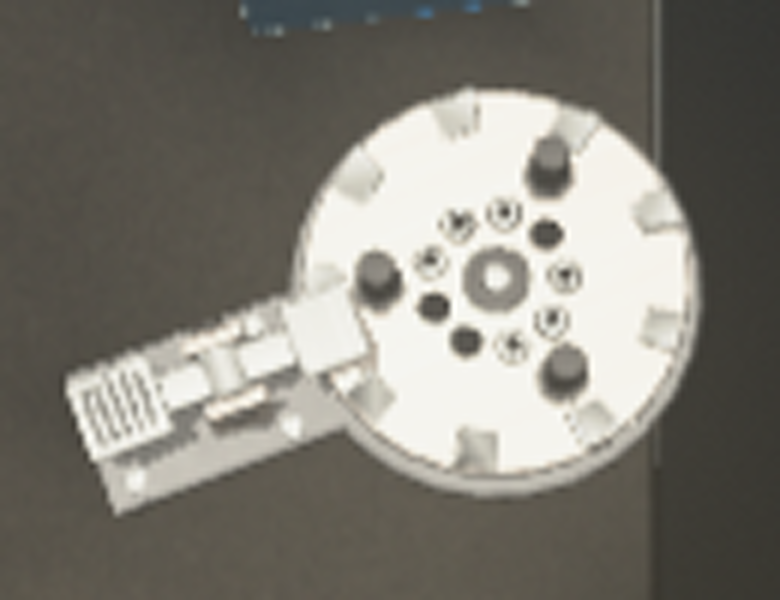

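View pics/z2.png

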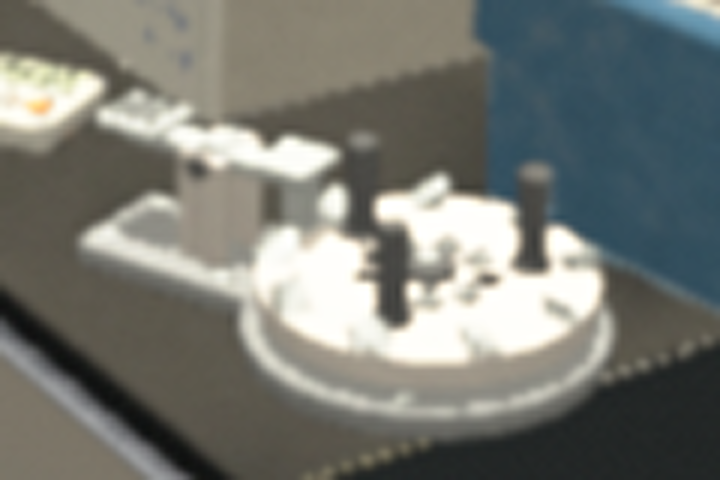

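Run:
```python
from geo import *
c=load('a','top'); s=load('a','side')
f=lambda z,o:(np.array(z)+.5)/6-.5+o
P=ray(c,f([(553,153),(380,264),(568,356)],[245,180]),.079)
PS=ray(s,f([(538,176),(363,140),(394,234)],[255,215]),.079)
print(P.round(4),'\n',PS.round(4))
T=ray(c,f([(117,407),(328,333)],[245,180]),.069);print(T.round(4))
TS=ray(s,f([(145,112),(293,155)],[255,215]),.069);print(TS.round(4))
for A in (P,PS):
  m=A.mean(0);d=A-m; print('center',m,np.linalg.norm(d[:,:2],axis=1),np.degrees(np.arctan2(d[:,1],d[:,0])))
for A in(T,TS): 
  d=A-P.mean(0);print(np.degrees(np.arctan2(d[:,1],d[:,0])),np.linalg.norm(d[:,:2],axis=1))
```

```text
[[ 0.5785 -0.0985  0.079 ]
 [ 0.537  -0.0368  0.079 ]
 [ 0.5045 -0.1045  0.079 ]] 
 [[ 0.5733 -0.1074  0.079 ]
 [ 0.5321 -0.041   0.079 ]
 [ 0.494  -0.1173  0.079 ]]
[[ 0.4854  0.0571  0.069 ]
 [ 0.5133 -0.0182  0.069 ]]
[[ 0.4806  0.0492  0.069 ]
 [ 0.511  -0.0202  0.069 ]]
center [ 0.5400318  -0.07991003  0.079     ] [0.0427428  0.04322884 0.04315702] [ -25.75509202   93.98439362 -145.32725479]
center [ 0.53314701 -0.0885906   0.079     ] [0.04432303 0.04755985 0.04853182] [ -25.14618105   91.20154301 -143.72377424]
[111.74911086 113.41152994] [0.1475022  0.06722239]
[114.7144856  115.92158731] [0.14217325 0.06639118]
```

Emit:
{"method": "step_arm", "body": {"slide": [[0,0,0],[0,0,0],[0,0,0],[0,0,0],[0,0,0],[0,0,0],[0,0,0]], "twist": [7,7,7,7,7,7,7], "jaw": 0}}

```text
time: 0.73
position: [0.1898, 0.5951, 0.2391]
tool_rot: [0.552, 0.834, -0.0, 0.0]
ft_force: [0.2, -0.4, 0.7]
grip_width: 0.0488
```

```bash
cat > tool.py <<'E'
import sys,numpy as np
from scipy.spatial.transform import Rotation as R
from rig import robot
o=robot.get_obs();p=o['position'];r=R.from_quat(o['tool_rot'])
print('t',o['time'],'p',p.round(4),'F',o['ft_force'].round(2),'x',r.as_matrix()[:,0].round(3),'y',r.as_matrix()[:,1].round(3),'z',r.as_matrix()[:,2].round(3))
if len(sys.argv)>3: print('shift mm',(1000*r.inv().apply(np.array(sys.argv[1:4],float)-p)).round(1))
E
python3 tool.py 0.485 0.035 0.18
```

```text
t 0.7333 p [0.1898 0.5951 0.2391] F [ 0.15 -0.36  0.74] x [-0.39   0.921 -0.001] y [ 0.921  0.39  -0.001] z [-0.    -0.001 -1.   ]
shift mm [-630.9   53.4   59.5]
```

```bash
python3 tool.py 0.52 -0.08 0.24
```

```text
t 0.7333 p [0.1898 0.5951 0.2391] F [ 0.15 -0.36  0.74] x [-0.39   0.921 -0.001] y [ 0.921  0.39  -0.001] z [-0.    -0.001 -1.   ]
shift mm [-7.505e+02  4.070e+01 -4.000e-01]
```

Emit:
{"method": "step_arm", "body": {"slide": [[-38,2,0],[-38,2,0],[-38,2,0],[-38,2,0],[-38,2,0],[-38,2,0],[-38,2,0],[-38,2,0],[-38,2,0],[-38,2,0],[-38,2,0],[-38,2,0],[-38,2,0],[-38,2,0],[-38,2,0],[-38,2,0],[-38,2,0],[-38,2,0],[-38,2,0],[-30,2,0]], "twist": [0,0,0,0,0,0,0,0,0,0,0,0,0,0,0,0,0,0,0,0]}}

```text
time: 2.4
position: [0.5253, -0.0823, 0.2395]
tool_rot: [0.55, 0.835, -0.0, 0.001]
ft_force: [0.2, 0.5, -0.0]
grip_width: 0.0002
```

Emit:
{"method": "step_arm", "body": {"slide": [[0,0,0],[0,0,0],[0,0,0]], "twist": [0,0,0]}}

```text
time: 2.65
position: [0.5232, -0.0788, 0.239]
tool_rot: [0.55, 0.835, -0.0, -0.001]
ft_force: [-0.0, 0.3, 0.1]
grip_width: 0.0006
```

```bash
python3 look.py b wrist >/dev/null; python3 tool.py
```

```text
t 2.7 p [ 0.523  -0.0782  0.2392] F [ 0.23 -0.45 -0.72] x [-0.396  0.918  0.002] y [ 0.918  0.396 -0.001] z [-0.002  0.001 -1.   ]
```

View pics/b_wrist.png

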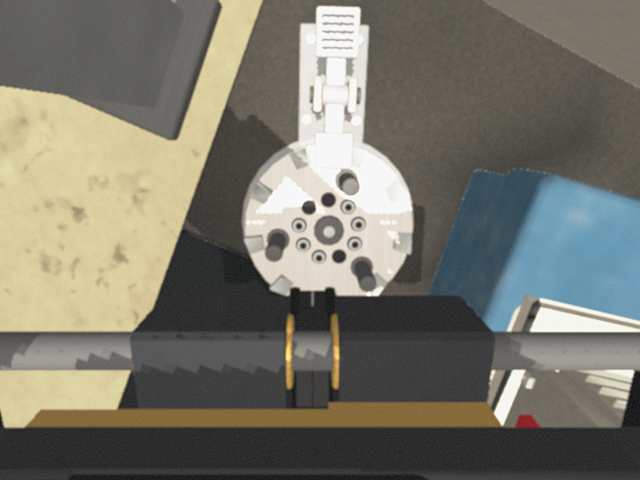

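Run:
```python
import cv2
a=cv2.imread('pics/b_wrist.png')[0:300,230:430];cv2.imwrite('pics/z3.png',cv2.resize(a[130:300],None,fx=3.5,fy=3.5,interpolation=cv2.INTER_CUBIC))
cv2.imwrite('pics/z4.png',cv2.resize(a[0:180,60:150],None,fx=3.3,fy=3.3,interpolation=cv2.INTER_CUBIC))
```

```text
(no output)
```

View pics/z3.png

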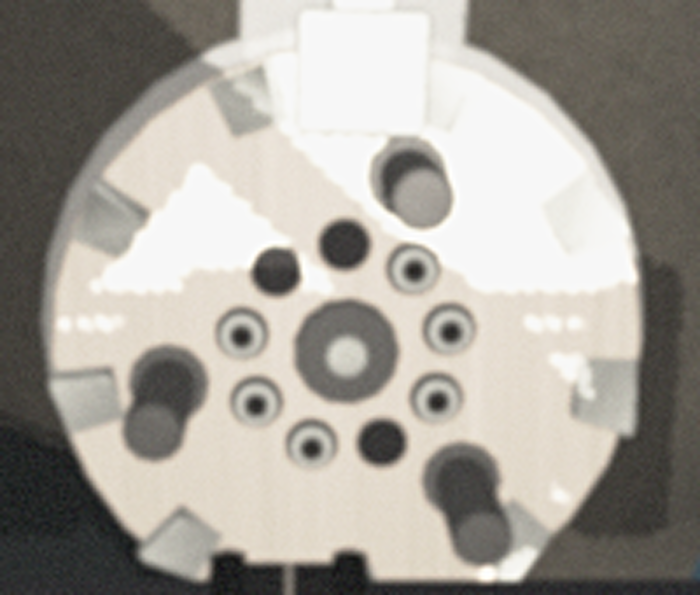

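View pics/z4.png

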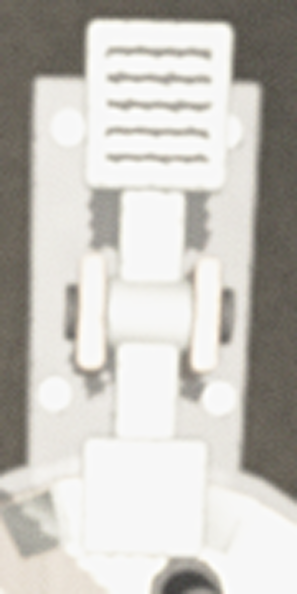

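```bash
python3 - <<'E'
from geo import *
c=load('b','wrist'); print(c['origin'])
f=lambda z,k,o:(np.array(z)+.5)/k-.5+o
P=ray(c,f([(154,429),(484,538),(419,197)],3.5,[230,130]),.079)
T=ray(c,f([(160,104),(146,497)],3.3,[290,0]),.069)
m=P.mean(0);d=P-m;print(P.round(4),m,np.linalg.norm(d[:,:2],axis=1),np.degrees(np.arctan2(d[:,1],d[:,0])))
d=T-m;print(T.round(4),np.degrees(np.arctan2(d[:,1],d[:,0])),np.linalg.norm(d[:,:2],axis=1))
v=T[0]-T[1];print(np.linalg.norm(v),np.degrees(np.arctan2(v[1],v[0])))
E
python3 tool.py 0.485 0.058 0.106
```

```text
[ 0.49467011 -0.01201034  0.38377311]
[[ 0.5028 -0.1044  0.079 ]
 [ 0.5786 -0.0988  0.079 ]
 [ 0.5343 -0.0366  0.079 ]] [ 0.53855044 -0.07992595  0.079     ] [0.04335326 0.04425787 0.04354701] [-145.66191309  -25.26113029   95.57135748]
[[ 0.4849  0.0549  0.069 ]
 [ 0.5145 -0.0183  0.069 ]] [111.70326032 111.34515803] [0.14508967 0.06618503]
0.07890701987711292 112.00362603350771
t 2.7 p [ 0.523  -0.0782  0.2392] F [ 0.23 -0.45 -0.72] x [-0.396  0.918  0.002] y [ 0.918  0.396 -0.001] z [-0.002  0.001 -1.   ]
shift mm [139.9  19.2 133.4]
```

Emit:
{"method": "step_arm", "body": {"slide": [[28,4,20],[28,4,25],[28,3,25],[28,3,25],[28,3,25],[0,0,9],[0,0,0],[0,0,0]], "twist": [0,0,0,0,0,0,0,0]}}

```text
time: 3.37
position: [0.4842, 0.0567, 0.1107]
tool_rot: [0.549, 0.836, -0.0, -0.0]
ft_force: [0.1, 0.5, 0.4]
grip_width: 0.0003
```

```bash
python3 tool.py 0.483 0.058 0.0735; python3 look.py c side >/dev/null
python3 - <<'E'
import cv2
a=cv2.imread('pics/c_side.png')[150:310,205:405];cv2.imwrite('pics/z5.png',cv2.resize(a,None,fx=3.5,fy=3.5,interpolation=cv2.INTER_CUBIC))
E
```

```text
t 3.3667 p [0.4842 0.0567 0.1107] F [0.06 0.5  0.35] x [-0.398  0.918 -0.   ] y [ 0.918  0.398 -0.   ] z [-0. -0. -1.]
shift mm [ 1.7 -0.6 37.2]
```

View pics/z5.png

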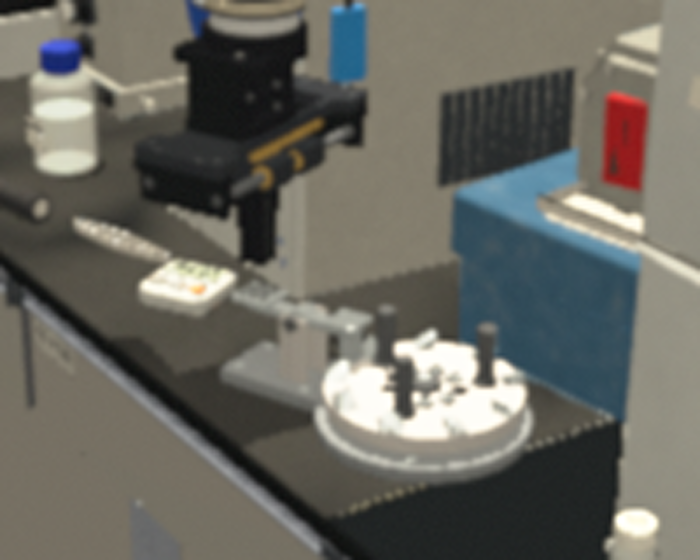

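The side view shows the closed fingertips (zoom ~258,255) above the pawl's tail (~260,293), with nothing else near them. I'll press now.

Emit:
{"method": "step_arm", "body": {"slide": [[2,0,8],[0,0,8],[0,0,6],[0,0,4],[0,0,3],[0,0,3],[0,0,2],[0,0,0],[0,0,0]], "twist": [0,0,0,0,0,0,0,0,0]}}

```text
time: 4.17
position: [0.4834, 0.0577, 0.0764]
tool_rot: [0.55, 0.835, -0.0, -0.0]
ft_force: [-0.1, 0.7, 1.4]
grip_width: 0.0004
```

Emit:
{"method": "step_arm", "body": {"slide": [[0,0,1.5],[0,0,1.5],[0,0,0],[0,0,0]], "twist": [0,0,0,0]}}

```text
time: 4.5
position: [0.4835, 0.0577, 0.0735]
tool_rot: [0.55, 0.835, -0.0, -0.0]
ft_force: [-1.2, 0.1, 2.0]
grip_width: 0.0004
```

```bash
python3 look.py d side >/dev/null
python3 - <<'E'
import cv2
a=cv2.imread('pics/d_side.png')[200:300,245:375];cv2.imwrite('pics/z6.png',cv2.resize(a,None,fx=6,fy=6,interpolation=cv2.INTER_CUBIC))
E
```

```text
(no output)
```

View pics/z6.png

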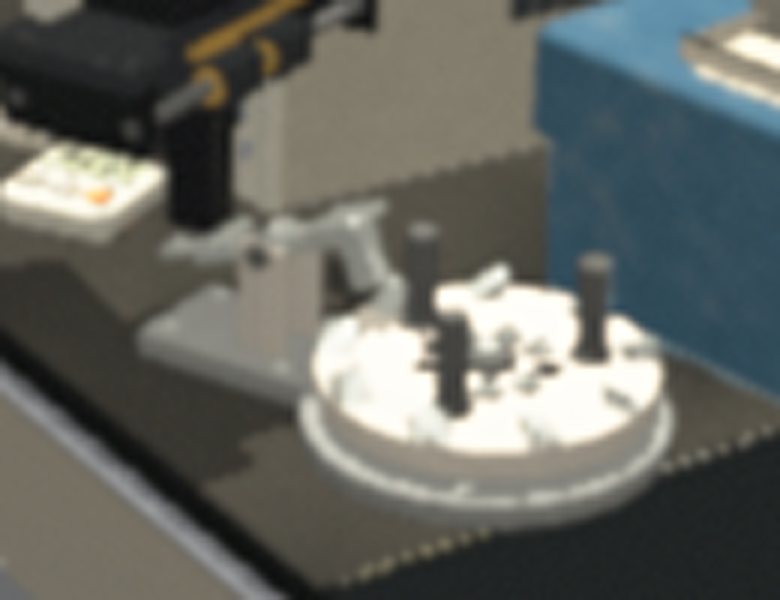

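Emit:
{"method": "step_arm", "body": {"slide": [[0,0,-15],[0,0,-25],[0,0,-25],[-20,-3,0],[-30,-5,0],[-35,-5,0],[-35,-5,0],[-35,-5,0],[-20,-5,0],[-10,-10,0],[0,0,0],[0,0,0]], "twist": [0,0,0,0,0,0,0,0,0,0,0,0]}}

```text
time: 5.55
position: [0.5216, -0.1278, 0.1382]
tool_rot: [0.551, 0.835, -0.0, -0.0]
ft_force: [0.7, -0.3, -0.2]
grip_width: 0.0006
```

```bash
python3 tool.py 0.516 -0.130 0.0735; python3 look.py e top >/dev/null
python3 - <<'E'
import cv2
a=cv2.imread('pics/e_top.png')[180:280,245:375];cv2.imwrite('pics/z7.png',cv2.resize(a,None,fx=6,fy=6,interpolation=cv2.INTER_CUBIC))
E
```

```text
t 5.55 p [ 0.5216 -0.1278  0.1382] F [ 0.71 -0.32 -0.24] x [-0.394  0.919  0.   ] y [ 0.919  0.394 -0.   ] z [-0.  0. -1.]
shift mm [ 0.2 -6.  64.7]
```

View pics/z7.png

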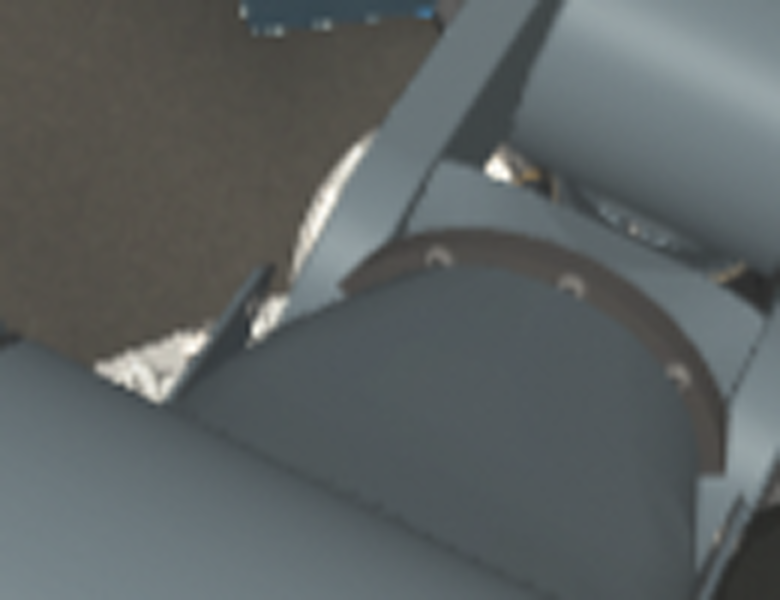

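Emit:
{"method": "step_arm", "body": {"slide": [[0,-6,20],[0,0,20],[0,0,15],[0,0,9.5],[0,0,0],[0,0,0]], "twist": [0,0,0,0,0,0]}}

```text
time: 6.1
position: [0.5163, -0.1286, 0.0738]
tool_rot: [0.549, 0.836, -0.0, -0.0]
ft_force: [-0.7, -0.2, 1.1]
grip_width: 0.0004
```

```bash
python3 tool.py 0.4995 -0.0905 0.0735; python3 look.py f side wrist >/dev/null
python3 - <<'E'
import cv2
a=cv2.imread('pics/f_side.png')[200:300,245:375];cv2.imwrite('pics/z8.png',cv2.resize(a,None,fx=6,fy=6,interpolation=cv2.INTER_CUBIC))
E
```

```text
t 6.1 p [ 0.5163 -0.1286  0.0738] F [-0.72 -0.23  1.08] x [-0.397  0.918  0.001] y [ 0.918  0.397 -0.001] z [-0.001  0.    -1.   ]
shift mm [41.7 -0.3  0.4]
```

View pics/z8.png

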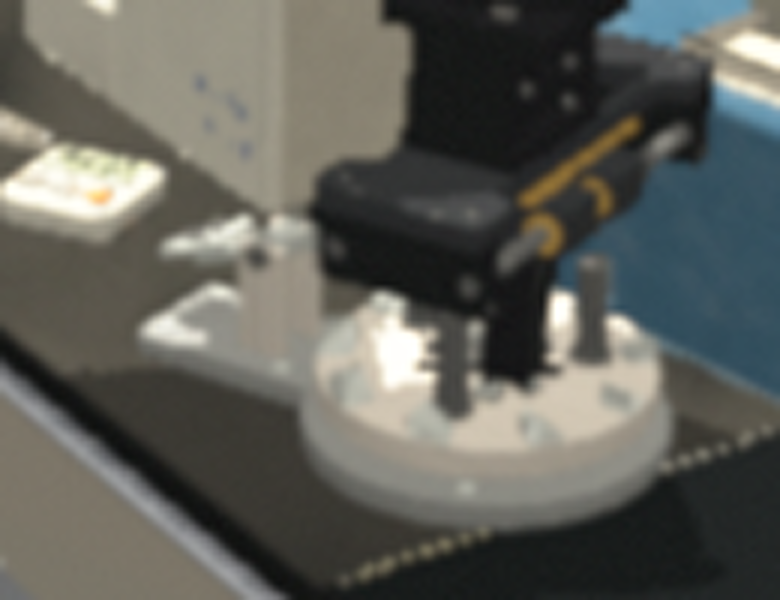

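View pics/f_wrist.png

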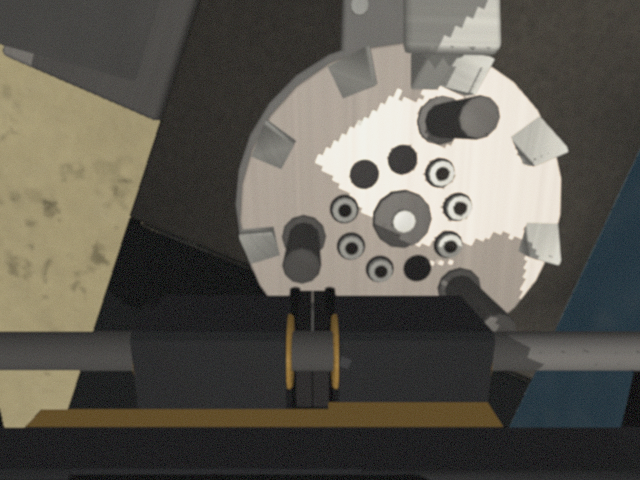

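Emit:
{"method": "step_arm", "body": {"slide": [[5,0,0],[4,0,0],[3,0,0],[3,0,0],[3,0,0],[3,0,0],[3,0,0],[3,0,0],[3,0,0],[3,0,0],[0,0,0],[0,0,0]], "twist": [0,0,0,0,0,0,0,0,0,0,0,0]}}

```text
time: 7.2
position: [0.5029, -0.0989, 0.0742]
tool_rot: [0.55, 0.835, -0.0, -0.0]
ft_force: [-1.4, -2.3, 1.1]
grip_width: 0.0004
```

```bash
python3 tool.py 0.4995 -0.0905 0.0735; python3 look.py g wrist >/dev/null
```

```text
t 7.2 p [ 0.5029 -0.0989  0.0742] F [-1.36 -2.3   1.12] x [-0.396  0.918  0.001] y [ 0.918  0.396 -0.   ] z [-0.001  0.    -1.   ]
shift mm [9.1 0.2 0.7]
```

View pics/g_wrist.png

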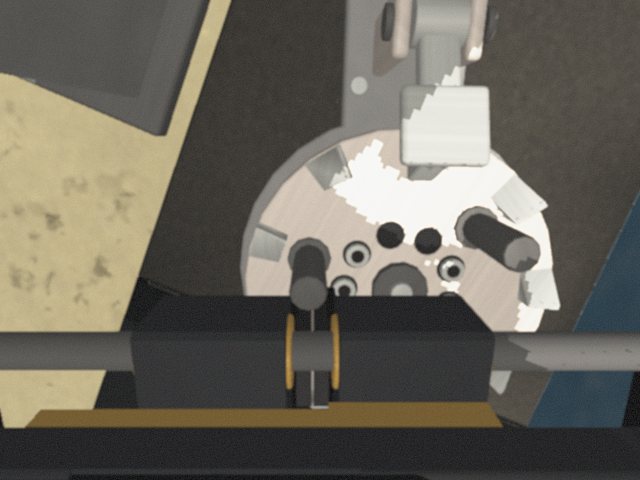

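Run:
```python
from geo import *
c=load('g','wrist')
P=ray(c,[(522,251),(310,289)],.079)-[.539,-.080,0]
print(P,np.degrees(np.arctan2(P[:,1],P[:,0])),np.linalg.norm(P[:,:2],axis=1))
```

```text
[[ 0.01772078  0.03979461  0.079     ]
 [-0.04397479 -0.00206585  0.079     ]] [  65.99629918 -177.31032748] [0.04356188 0.04402329]
```

Emit:
{"method": "step_arm", "body": {"slide": [[3,0,0],[3,0,0],[3,0,0],[0,0,0],[0,0,0],[0,0,0]], "twist": [0,0,0,0,0,0]}}

```text
time: 7.75
position: [0.5012, -0.0912, 0.0744]
tool_rot: [0.55, 0.835, 0.0, 0.001]
ft_force: [3.3, -2.0, -0.7]
grip_width: 0.0006
```

Emit:
{"method": "step_arm", "body": {"slide": [[-6,0,0],[-8,0,0],[-10,0,-10],[0,0,-25],[0,0,-30],[0,0,-30],[0,0,-30],[0,0,-30],[0,0,0],[0,0,0],[0,0,0]], "twist": [0,0,0,0,0,0,0,0,0,0,0]}}

```text
time: 8.67
position: [0.5079, -0.1127, 0.2283]
tool_rot: [0.55, 0.835, -0.0, -0.002]
ft_force: [-0.6, -1.0, -0.3]
grip_width: 0.0005
```

```bash
python3 tool.py; python3 look.py h wrist >/dev/null
```

```text
t 8.6667 p [ 0.5079 -0.1127  0.2283] F [-0.62 -1.   -0.29] x [-0.395  0.919  0.002] y [ 0.919  0.395 -0.002] z [-0.003  0.001 -1.   ]
```

View pics/h_wrist.png

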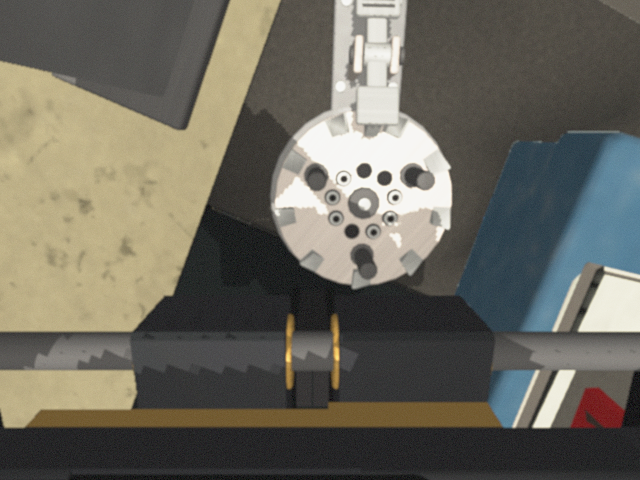

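Run:
```python
import cv2
a=cv2.imread('pics/h_wrist.png')[90:300,260:470];cv2.imwrite('pics/z9.png',cv2.resize(a,None,fx=2.8,fy=2.8,interpolation=cv2.INTER_CUBIC))
```

```text
(no output)
```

View pics/z9.png

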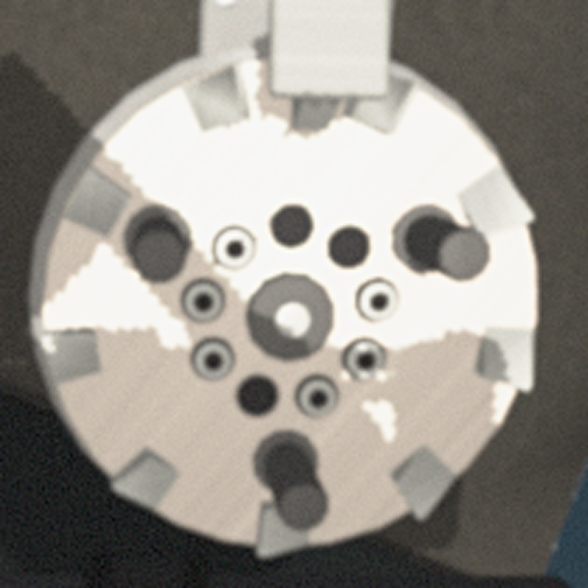

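```bash
python3 - <<'E'
from geo import *
c=load('h','wrist')
f=lambda z,k,o:(np.array(z)+.5)/k-.5+o
P=ray(c,f([(159,250),(302,504),(463,252)],2.8,[260,90]),.079)
m=P.mean(0);d=P-m;print(m,np.degrees(np.arctan2(d[:,1],d[:,0]))-22-np.array([190-360,310-360,70]))
print(np.linalg.norm(d,axis=1))
E
python3 tool.py 0.514 -0.018 0.125
```

```text
[ 0.53800164 -0.07979338  0.079     ] [320.7710347  -38.62599817 -38.65872433]
[0.04370297 0.04393745 0.04342071]
t 8.7167 p [ 0.5077 -0.1126  0.2276] F [0.25 0.41 0.03] x [-0.395  0.919  0.003] y [ 0.919  0.395 -0.003] z [-0.004  0.002 -1.   ]
shift mm [ 84.1  43.4 102.8]
```

Emit:
{"method": "step_arm", "body": {"slide": [[21,11,15],[21,11,25],[21,11,25],[20,10,25],[0,0,12],[0,0,0],[0,0,0]], "twist": [0,0,0,0,0,0,0]}}

```text
time: 9.3
position: [0.5145, -0.0194, 0.1253]
tool_rot: [0.549, 0.836, -0.001, -0.002]
ft_force: [-0.0, -0.4, -0.4]
grip_width: 0.0004
```

```bash
python3 tool.py 0.514 -0.019 0.086
```

```text
t 9.3 p [ 0.5145 -0.0194  0.1253] F [-0.   -0.45 -0.36] x [-0.396  0.918  0.003] y [ 0.918  0.396 -0.004] z [-0.005  0.001 -1.   ]
shift mm [ 0.4 -0.2 39.3]
```

Emit:
{"method": "step_arm", "body": {"slide": [[0,0,10],[0,0,8],[0,0,5],[0,0,4],[0,0,3],[0,0,3],[0,0,3],[0,0,2],[0,0,0],[0,0,0],[0,0,0]], "twist": [0,0,0,0,0,0,0,0,0,0,0]}}

```text
time: 10.22
position: [0.5153, -0.0192, 0.0888]
tool_rot: [0.55, 0.835, -0.0, -0.001]
ft_force: [0.6, -0.6, 0.9]
grip_width: 0.001
```

Emit:
{"method": "step_arm", "body": {"slide": [[0,0,1.5],[0,0,1],[0,0,1],[0,0,0],[0,0,0],[0,0,0]], "twist": [0,0,0,0,0,0]}}

```text
time: 10.72
position: [0.5155, -0.0197, 0.0863]
tool_rot: [0.55, 0.835, -0.0, -0.0]
ft_force: [-1.0, -1.0, 9.5]
grip_width: 0.0008
```

Emit:
{"method": "step_arm", "body": {"slide": [[0,0,1],[0,0,1],[0,0,0],[0,0,0],[0,0,0]], "twist": [0,0,0,0,0]}}

```text
time: 11.13
position: [0.5156, -0.0197, 0.086]
tool_rot: [0.55, 0.835, -0.0, 0.0]
ft_force: [-3.8, -0.6, 22.6]
grip_width: 0.0004
```

Emit:
{"method": "step_arm", "body": {"slide": [[0,0,-10],[0,0,-25],[0,0,-30],[0,0,-30],[0,0,-30],[0,0,-20],[-30,0,0],[-30,0,0],[0,0,0],[0,0,0],[0,0,0]], "twist": [0,0,0,0,0,0,0,0,0,0,0]}}

```text
time: 12.05
position: [0.5383, -0.0741, 0.2277]
tool_rot: [0.55, 0.835, -0.0, -0.002]
ft_force: [0.1, 0.9, -0.6]
grip_width: 0.0007
```

```bash
python3 look.py i wrist side top>/dev/null
python3 - <<'E'
import cv2,numpy as np
a=cv2.imread('pics/i_side.png')[200:300,245:375]
b=cv2.imread('pics/a_side.png')[200:300,245:375]
cv2.imwrite('pics/z10.png',cv2.resize(np.vstack([b,a]),None,fx=3,fy=3,interpolation=cv2.INTER_CUBIC))
E
```

```text
(no output)
```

View pics/z10.png

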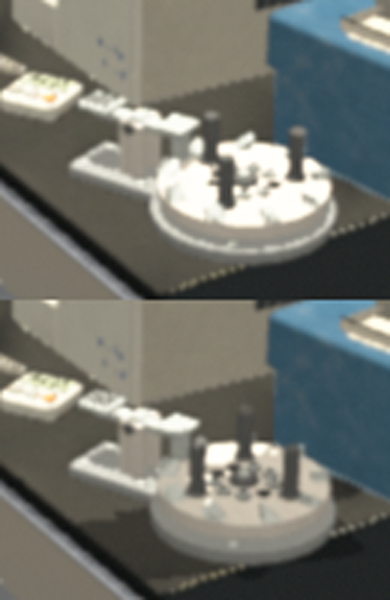

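View pics/i_wrist.png

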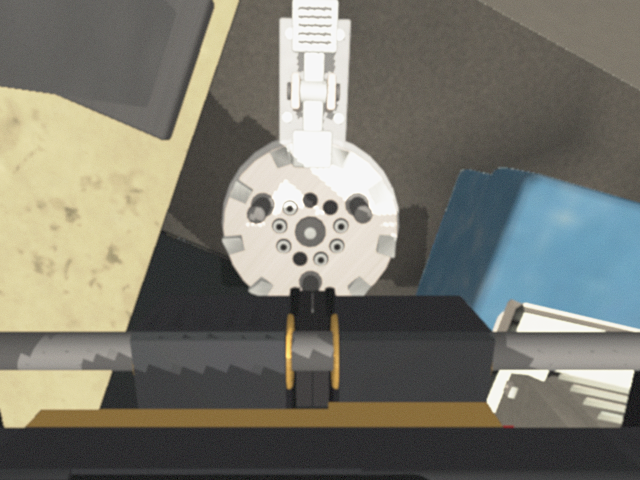

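Run:
```python
import cv2
a=cv2.imread('pics/i_wrist.png')[170:300,210:410];cv2.imwrite('pics/z11.png',cv2.resize(a,None,fx=3.5,fy=3.5,interpolation=cv2.INTER_CUBIC))
from geo import *
for t,ps in (('b',[(338,31),(334,150)]),('i',[(315,28),(312,148)]),('h',[(378,108)])):
  c=load(t,'wrist')
  for u,v in ps:
    d=np.median(c['depth'][v-4:v+5,u-4:u+5]);K=c['camera_matrix']
    p=R.from_quat(c['orientation']).apply([(u-K[0,2])/K[0,0]*d,(v-K[1,2])/K[1,1]*d,d])+c['origin'];print(t,p.round(4))
```

```text
b [0.4847 0.0551 0.0682]
b [ 0.5144 -0.0181  0.0691]
i [0.4856 0.0531 0.0686]
i [ 0.514  -0.018   0.0683]
h [ 0.513  -0.0157  0.0834]
```

View pics/z11.png

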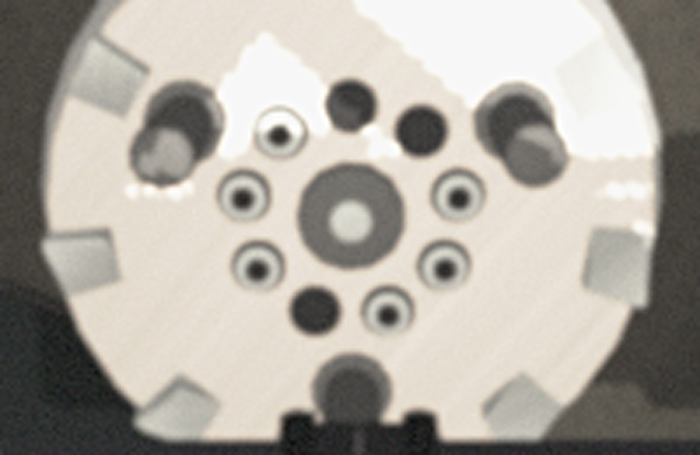

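Run:
```python
from geo import *
c=load('i','wrist')
P=ray(c,(np.array([(162,157),(538,156)])+.5)/3.5-.5+[210,170],.079)-[.5383,-.0799,0]
print(np.degrees(np.arctan2(P[:,1],P[:,0]))-22-np.array([190,70]))
a,b=load('a','side')['color'],load('i','side')['color']
import cv2
d=cv2.absdiff(a,b).max(2); print('timer diff',d[222:240,243:273].mean(),'vial',d[295:345,375:397].mean(),'tweezers',d[208:225,222:248].mean())
from rig import robot
print(robot.get_obs()['ft_force']); robot.hand_in()
```

```text
[-37.99802962 -39.83072566]
timer diff 2.9277777777777776 vial 2.707272727272727 tweezers 2.33710407239819
[-0.03764442  0.16793618  1.2025953 ]
the job is handed in; nothing more can be done
```

The dial is one notch back, the pawl's nose is home in that gap, and the job is handed in; no verdict was reported. I used closed fingertips throughout: I pressed the tail until the nose lifted, pushed post_0 clockwise, pressed the nose down to its stop, then backed off clear. The whole run took about 12 s of robot time.

My last checks before handing in:
- **Dial:** about 38–40° of clockwise turn measured at two posts, which is about 0.68 rad against the 0.698 rad target.
- **Pawl:** both pads read 68–69 mm above the worktop, the same as at the start. The last press met a hard stop at about 23 N with the fingertips at 69 mm.
- **Bystanders:** the side-camera pictures show no change at the timer, tweezers or vial.

One disagreement came up at the start: the side camera placed the dial's axis about 11 mm away from where the top camera did. I used the top camera's position. The wrist camera confirmed it to within about 2 mm.

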